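# Free the name-plate blank from the board trimmer

## Task

Swing the trimmer's hold-down bar up by its black handle as far as it goes, then reach in under the raised bar, take the orange name-plate blank by its front end and slide it straight out along the bed until its back end has come out from under the bar. Only then lift it: lay it gently flat, same face up and wholly on the grey craft mat, without dropping it, and leave the bar standing open. Keep off the red knife head, and leave the three markers on the mat and on the trimmer where they lie.

Things in the scene. Friction and masses are not known exactly. Their poses are not given: they have to be found in the camera images.
- trimmer: board trimmer fixed to the table: grey base with a white grid, 290 (x) x 320 (y) mm, its bed 22 mm above the table. Origin at the centre of the base's underside; x points from the front edge back to the hinge, y to the left seen from the front, z up. A 10 mm high fence lies along x at y = +145 to +159 mm (x -140 to +60); a 12 mm high back stop crosses the bed at x = +100 to +114 mm
- hold_bar (a joint): angle of the hold-down bar, rad: 0 = shut on the blank, growing as it swings up and back, 0.5 = fully up, against its stop. The hinge is stiff: the bar stays at any angle it is left at; raising it takes about 10 N upward at the handle, and as little as 3 N down on the raised handle lowers it again
- bar_handle (a point): grip point on the axis of the lift handle: a black round rod 12 mm thick, parallel to the trimmer's y from y = -94 to +54 mm, on 8 mm stalks at y = -90 and +50 mm. The point is at y = -20 mm; shut: x = -76 mm, 38 mm above the bed, 50 mm of free space between rod and bar; open: x = -48 mm, 128 mm above the bed. The point's axes turn with the bar and are the trimmer's when shut
- bar_hinge (a point): middle of the bar's hinge axis: x = 115, y = 0 mm in the trimmer's frame, 28 mm above the bed; the axis is parallel to the trimmer's y. The point's axes turn with the bar. The open handle overhangs the blank's front end: a gripper pointing straight down does not fit there; come in from the front with the gripper leaning back over the front edge, 30 to 45 degrees from vertical
- bar_middle (a point): middle of the hold-down bar's underside; the aluminium bar is 36 (x) x 294 (y) mm, 14 mm thick plus a rail 10 mm higher, and two arms at y = +/-139 mm join it to the hinge. Shut, this point is at x = 0, y = 0 mm in the trimmer's frame, 10 mm above the bed; open, at x = +5 mm, 67 mm above it
- knife_head: red sliding knife head with black grip, 46 x 62 x 44 mm, parked on the bar near its left end (y = 100 mm); carries a blade: do not touch. Origin at the centre of its underside; moves with the bar
- blank: orange name-plate blank of rigid foam PVC, 150 (x) x 54 (y) x 10 (z) mm, 30 to 65 g; origin at the centre of its underside, x along its length. It starts on the bed along the trimmer's x, under the bar, its front (-x) end 52 to 57 mm ahead of the bar's centre line, its back end just short of the back stop
- blank_front (a point): middle of the blank's front end, on its underside (75 mm from its centre along -x); axes as the blank's
- blank_back (a point): middle of the blank's back end, on its underside (75 mm from its centre along +x); axes as the blank's
- mat: grey plastic craft mat fixed to the table, 297 (x) x 210 (y) x 2 mm; origin at the centre of its underside. Two markers lie across it at x = +75 to +125 mm; the rest is free
- marker_pink: black square-barrelled marker with pink cap, 150 x 14 x 14 mm, 20 g; origin at the centre of its underside, x along its length; a bystander, lying on the mat
- marker_yellow: black square-barrelled marker with yellow cap, 150 x 14 x 14 mm, 20 g; origin at the centre of its underside, x along its length; a bystander, lying on the mat
- marker_green: black square-barrelled marker with green cap, 150 x 14 x 14 mm, 20 g; origin at the centre of its underside, x along its length; a bystander, lying on the trimmer's bed along x, at its front right (y = -140 mm), a little over the front edge
There are look-alikes about, which are no part of the job. Of the things that look like the blank, the middle-sized one is meant.

How it is judged:
On the way, in this order (a step that is already met when the one before it is completed fails the run):
1. the bar is swung up to stay open (beyond 0.42 rad) with the blank still in place (within 12 mm) (value of joint hold_bar above 0.42 rad and distance of blank from where it was at the start of the episode below 0.012 m), for 0.2 s.
2. the blank is slid forward along the bed (its back end not raised more than 20 mm) until its back end is ahead of the shut bar's centre line, the bar still open (value of joint hold_bar above 0.42 rad and x of blank_back in the frame of trimmer below 0 m and z of blank_back in the frame of trimmer between 0.012 and 0.042 m), for 0.05 s.
At the end, for the whole second after the job is handed in: The blank lies at rest flat on the grey mat, same face up (tilt under 0.06 rad, underside within 4 mm of the mat), the middles of both its ends within the mat's outline, and the bar still stands open (beyond 0.42 rad) (x of blank_front in the frame of mat between -0.1485 and 0.1485 m and y of blank_front in the frame of mat between -0.105 and 0.105 m and x of blank_back in the frame of mat between -0.1485 and 0.1485 m and y of blank_back in the frame of mat between -0.105 and 0.105 m and z of blank in the frame of mat between -0.002 and 0.006 m and angle between blank's own z axis and vertical below 0.06 rad and linear speed of blank below 0.02 m/s and angular speed of blank below 0.2 rad/s and value of joint hold_bar above 0.42 rad); the robot touches nothing.
It fails at once if the blank is dragged (more than 12 mm) while the bar is not yet raised (below 0.3 rad) (value of joint hold_bar below 0.3 rad and distance of blank from where it was at the start of the episode above 0.012 m).
It fails at once if the knife head is touched by the robot (over 2 N) (contact force between any of the fingers, the arm and knife_head above 2 N).
It fails at once if the blank is dropped: it moves faster than 0.5 m/s with no finger on it (linear speed of blank above 0.5 m/s and contact force between the fingers and blank below 0.1 N).
It fails at once if one of the three markers is moved by more than 15 mm (distance of any of marker_pink, marker_yellow, marker_green from where it was at the start of the episode above 0.015 m).
It also fails if it takes over 72 s, if anything falls off the work surface, if the arm or the gripper's body presses on something with over 40 N, if the wrist force passes 120 N, or if a joint passes its speed limit or range.

## Robot

A 6-joint arm with a two-finger parallel gripper is mounted at the origin on the work surface. World frame = base frame: x ahead of the robot, y to its left, z up, the work surface at z = 0. Lengths are in m, angles in rad, forces in N, time in s.
With the tool pointing down it reaches from about 0.35 to 0.775 m from the base axis. Payload 5.5 kg.
Tool frame: the origin (TCP) lies at the very end of the fingers, on their centre line; the grasp point (between the pads) lies 19 mm behind it (env.grip_point_offset is the distance from the TCP to the grasp point, in m); z points along the fingers, y is the line along which they close (so a half turn about z gives the same grasp; the last joint's range is limited). The gripper opens to 85 mm and grips with 20 to 120 N. Pads are 22 mm wide; open, the fingers measure 114 mm over their backs; the gripper's body (76 mm by 85 mm) begins 54 mm behind the grasp point. The pads swing forward as they close: fully open they stand 13 mm farther back than shut.
Start: joints at [1.073, 0.313, 0.046, 1.304, 0, 1.431], TCP at [0.201, 0.539, 0.231] pointing down, gripper open.
Joint ranges: [-2.76, 2.76], [-0.86, 1.69], [-1.03, 1.26], [-2.2, 2.34], [-1.47, 1.5], [-3.14, 3.14]. Speed limits (rad/s): [2.57, 2.57, 3.14, 3.14, 3.14, 3.14].

## Interface

Orientations are given as a unit quaternion [w, x, y, z].
In Python, from workcell import sensors, imaging, workorder, env gives the robot as it stands.
- The arm moves only by the shell command python3 -m handwheel 'ROWS' [FORCE]. ROWS is JSON, a list of rows, each a list of 5 numbers: the shift along the tool's x, y, z in mm, then the turn about the tool's z in rad, then the opening, from 0 (shut) to 1 (fully open). A call has 1 to 8 rows; each row is the pose to reach, as a shift and turn from the pose commanded when the call began, along the tool's axes at that moment; what a row does not reach only later rows make up. A row lasts 1/10 s, in which the tool goes at most 50 mm and 8.59 degrees, less where a joint would pass 70% of its speed; a pose out of reach is approached as far as the arm can. A call with a gripper value outside its range is refused whole. The fingers move at their own pace and stop on an object; FORCE is the grip in N (left out, the last holds). Time passes only in rows, so rows that repeat a pose let the fingers close. It gives the time, the measured TCP pose, the force, the opening and the grip force at its end, in the units of the state.
- sensors.get_state(): the state, without advancing time (a new reading comes with each control period).
- imaging.read_camera(name): name is "scene" or "side" or "wrist"; returns a dict with "color" (420x560x3 uint8, blue, green, red), "z_map" (420x560 float32, m along the optical axis (not along the pixel's ray), 0 where there is no reading), "fx", "fy", "cx", "cy" (pixels), "xyz" and "rotation" of the camera in the world. Camera axes: x right, y down, z forward; pixel columns grow to the right and rows downward; lengths in m; the calibration is good to about 2 mm. A picture is of the moment at which its call begins.
- workorder.hand_in(): hands the job in; it is judged then, once.
The state is a dict: "clock": time; "joint_pos": joint angles; "qvel": joint speeds; "tau": joint torques, N m; "tcp_pos": TCP position; "orientation": TCP orientation; "wrist_force": force on the tool from outside, world axes, zero at the start; "ft_torque": the same for the moment, N m; "finger_gap": finger opening in m; "grip_force": force on a finger pad.
Only numpy, scipy, OpenCV 4.12 (cv2) and the standard library are available. Lean on these libraries where they do the work, as an engineer would, in place of code of your own. Each camera call takes 0.05 s, during which the arm holds its last target. There are 200 camera calls.

## Working session

There is one attempt and no reset: what is moved stays moved. The work goes in short steps, Python scripts to look and compute and a shell command to move; the robot and the scene stay as the last step left them, time stands still between calls to the robot, and variables do not carry over. Pictures are saved under pics/ and viewed, at most 10 in all, crops included, and the job is handed in when it is done.

```bash
ls; mkdir -p pics; cat > h.py <<'E'
import numpy as np,cv2
from workcell import sensors,imaging,workorder,env
from scipy.spatial.transform import Rotation as R
def cam(n,save=None):
    c=imaging.read_camera(n)
    if save: cv2.imwrite('pics/'+save,c['color'])
    return c
def pts(c):
    z=c['z_map'];v,u=np.mgrid[:z.shape[0],:z.shape[1]]
    p=np.stack([(u-c['cx'])/c['fx']*z,(v-c['cy'])/c['fy']*z,z],-1)
    Rm=np.array(c['rotation'])
    if Rm.shape!=(3,3): Rm=R.from_quat(Rm,scalar_first=True).as_matrix()
    return p@Rm.T+np.array(c['xyz'])
E
python3 - <<'E'
from h import *
for n in ['scene','side']:
    c=cam(n); np.savez('c_'+n,color=c['color'],P=pts(c),z=c['z_map'])
    print(n,c['xyz'],c['rotation'],c['fx'])
    cv2.imwrite(f'pics/{n}0.png',c['color'])
print(sensors.get_state())
E
```

```text
pics
scene [1.38859574 0.23014008 0.95201242] [-0.21996016  0.53812471  0.75140967 -0.3121263 ] 448.3651848575441
side [-0.06028572 -0.69179196  1.03464861] [-0.32921269  0.87299699 -0.33439834  0.13293985] 501.66742859409777
{'clock': 0.1, 'joint_pos': array([1.07342413e+00, 3.13946487e-01, 4.51074655e-02, 1.30361275e+00,
       9.35322314e-06, 1.43118499e+00]), 'qvel': array([-0.00018533, -0.00149604,  0.00268115,  0.00033955, -0.00131479,
       -0.00042102]), 'tau': array([ 1.97893307e-03, -4.81726277e+01,  2.99244153e+01,  1.27064230e-02,
       -7.58307874e-05, -1.52076291e-05]), 'tcp_pos': array([0.20114643, 0.53818621, 0.23049208]), 'orientation': array([-2.63629436e-04,  1.77927921e-01,  9.84043175e-01, -7.84629453e-04]), 'wrist_force': array([-0.90634662, -0.34934513, -0.37617102]), 'ft_torque': array([0.04199124, 0.02529066, 0.00538897]), 'grip_force': 0.0, 'finger_gap': 0.08544068841182809}
```

View pics/scene0.png

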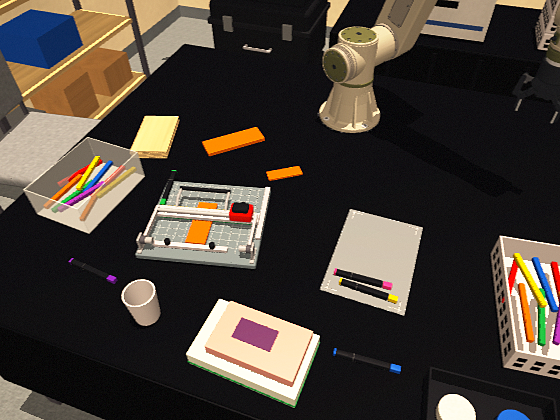

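View pics/side0.png

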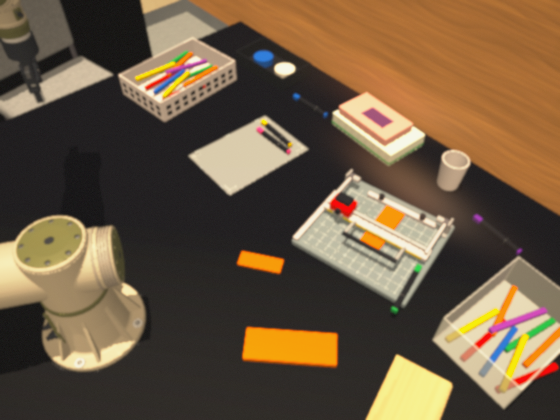

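The scene picture shows the trimmer at about px (203,222), with its hinge side toward this camera and its front toward the robot. The knife head is at (241,211), the mat at (373,260) with its markers at the far-from-robot end, and the blank on the bed at (202,230). The loose orange pieces are the decoys.

```bash
python3 - <<'E'
from h import *
S=np.load('c_scene.npz');D=np.load('c_side.npz')
def rect(P,m):
    q=P[m][:,:2].astype(np.float32)
    lo,hi=np.percentile(q,[.5,99.5],axis=0)
    r=cv2.minAreaRect(q*1000); return r,len(q)
for n,C,box in [('scene',S,(125,275,160,275)),('side',D,(285,460,165,310))]:
    P=C['P'];v,u=np.mgrid[:420,:560]
    b=(u>box[0])&(u<box[1])&(v>box[2])&(v<box[3])&(C['z']>0)
    m=b&(abs(P[...,2]-.022)<.004)
    k=cv2.morphologyEx(m.astype(np.uint8),cv2.MORPH_OPEN,np.ones((3,3)))>0
    print(n,'bed',rect(P,k), np.median(P[k][:,2]))
    hsv=cv2.cvtColor(C['color'],cv2.COLOR_BGR2HSV)
    o=(hsv[...,0]>5)&(hsv[...,0]<18)&(hsv[...,1]>180)&(hsv[...,2]>120)
    ob=b&o; print('blank',rect(P,ob),np.median(P[ob][:,2]))
    g=b&(hsv[...,0]>50)&(hsv[...,0]<75)&(hsv[...,1]>120); print('green',P[g].mean(0) if g.any() else 0)
    r=b&((hsv[...,0]<4)|(hsv[...,0]>175))&(hsv[...,1]>150)&(hsv[...,2]>100);print('red',P[r].mean(0),P[r].max(0))
    h=b&(P[...,2]>.05)&(P[...,2]<.08)&(hsv[...,2]<60); 
    print('dark',rect(P,h))
box={'scene':(315,430,200,320),'side':(180,315,105,200)}
for n,C in [('scene',S),('side',D)]:
    P=C['P'];x=box[n];v,u=np.mgrid[:420,:560]
    hsv=cv2.cvtColor(C['color'],cv2.COLOR_BGR2HSV)
    b=(u>x[0])&(u<x[1])&(v>x[2])&(v<x[3])&(C['z']>0)
    m=b&(hsv[...,2]>90)&(hsv[...,1]<80)&(abs(P[...,2])<.01)
    m=cv2.morphologyEx(m.astype(np.uint8),cv2.MORPH_OPEN,np.ones((3,3)))>0
    print(n,'mat',rect(P,m),cv2.boxPoints(rect(P,m)[0]).tolist()); mk=b&(P[...,2]>.011)
    print('markers',rect(P,mk),P[mk].mean(0))
E
python3 - <<'E'
import cv2
a=cv2.imread('pics/side0.png')[165:325,280:470]
cv2.imwrite('pics/sidecrop.png',cv2.resize(a,None,fx=3.7,fy=3.7,interpolation=cv2.INTER_CUBIC))
E
```

```text
scene bed (((654.468994140625, -251.0506591796875), (294.65057373046875, 307.007080078125), 12.472914695739746), 4365) 0.02273746943068522
blank (((564.0322265625, -234.15988159179688), (111.6618881225586, 388.83343505859375), 76.18600463867188), 593) 0.032723557622075905
green [ 0.64159343 -0.33061631  0.02848986]
red [ 0.65122476 -0.15256722  0.06964485] [ 0.66602238 -0.12408178  0.08982422]
dark (((677.1044311523438, -249.1777801513672), (207.79566955566406, 299.0527038574219), 12.234722137451172), 194)
side bed (((654.9234619140625, -258.0626525878906), (291.76605224609375, 318.0523681640625), 12.245553970336914), 5437) 0.022886175999438096
blank (((657.1387329101562, -237.6802978515625), (173.71434020996094, 118.35021209716797), 15.216529846191406), 173) 0.03374161349023019
green [ 0.58804403 -0.418083    0.03494383]
red [ 0.62453926 -0.17176562  0.07333456] [ 0.65869437 -0.13821763  0.08846193]
dark (((584.527587890625, -209.1129608154297), (98.63935089111328, 17.856678009033203), 69.46861267089844), 17)
scene mat (((619.4925537109375, 210.09568786621094), (212.419921875, 302.3365478515625), 88.37229919433594), 6229) [[465.368408203125, 108.22251892089844], [767.5829467773438, 99.63465881347656], [773.61669921875, 311.9688720703125], [471.40216064453125, 320.55670166015625]]
markers (((722.4204711914062, 206.67813110351562), (165.79734802246094, 49.25077819824219), 89.83251953125), 658) [0.72276432 0.20854417 0.01570637]
side mat (((627.8723754882812, 308.264892578125), (419.0505065917969, 310.88568115234375), 88.05799865722656), 4501) [[465.41845703125, 104.12759399414062], [776.1256103515625, 93.59237670898438], [790.3262939453125, 512.4022216796875], [479.619140625, 522.9373779296875]]
markers (((752.9007568359375, 350.4383544921875), (235.7826690673828, 411.6352844238281), 17.121274948120117), 375) [0.72165375 0.21119157 0.01617758]
```

View pics/sidecrop.png

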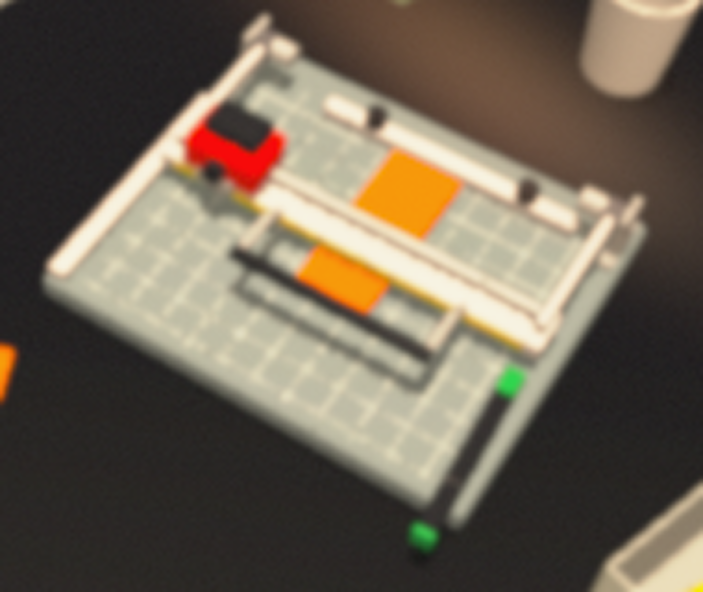

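The crop shows the base, with the handle in front of the shut bar and the blank end at about (343,280) under the handle. The green marker is at front right and the knife head at the left end of the bar.

```bash
cat >> h.py <<'E'
T0=np.array([.6549,-.258]);YAW=np.deg2rad(12.24)
def t2w(x,y,z): # trimmer mm -> world m (z from table)
    c,s=np.cos(YAW),np.sin(YAW);return np.array([T0[0]+(c*x-s*y)/1e3,T0[1]+(s*x+c*y)/1e3,z/1e3])
def w2t(p):
    p=np.asarray(p);d=p[...,:2]-T0;c,s=np.cos(YAW),np.sin(YAW)
    return np.stack([d[...,0]*c+d[...,1]*s,-d[...,0]*s+d[...,1]*c,p[...,2]],-1)*1e3
def delta(p,yawy=None):
    s=sensors.get_state();Rm=R.from_quat(s['orientation'],scalar_first=True).as_matrix()
    d=Rm.T@(np.asarray(p)-s['tcp_pos'])*1e3
    cur=np.arctan2(Rm[1,1],Rm[0,1])
    t=0 if yawy is None else -((yawy-cur+np.pi/2)%np.pi-np.pi/2)
    print('delta mm',d.round(1),'turn',round(float(t),3),'tilt z',Rm[:,2].round(3))
E
python3 - <<'E'
from h import *
for n in ['scene','side']:
    C=np.load(f'c_{n}.npz');P=C['P'];q=w2t(P)
    hsv=cv2.cvtColor(C['color'],cv2.COLOR_BGR2HSV)
    o=(hsv[...,0]>5)&(hsv[...,0]<20)&(hsv[...,1]>170)&(C['z']>0)&(abs(q[...,0])<140)&(abs(q[...,1])<120)&(abs(q[...,2]-32)<5)
    a=q[o];print(n,len(a),'z',np.median(a[:,2]))
    for lo,hi in [(-70,-20),(25,60),(60,110)]:
        b=a[(a[:,0]>lo)&(a[:,0]<hi)]
        if len(b)>8: print(lo,hi,len(b),np.percentile(b,[2,98],axis=0)[:,:2].round(1).tolist(),b.mean(0).round(1))
    d=(hsv[...,2]<50)&(C['z']>0)&(abs(q[...,0]+76)<30)&(abs(q[...,1])<110)&(q[...,2]>50)&(q[...,2]<80)
    if d.sum(): print('handle',d.sum(),np.median(q[d],axis=0).round(1),np.percentile(q[d],[2,98],axis=0).round(1).tolist())
delta(t2w(-76,-20,120),YAW)
E
```

```text
scene 550 z 32.97200649095333
-70 -20 99 [[-51.6, -34.8], [-30.7, 16.3]] [-41.4  -8.5  32.8]
25 60 183 [[26.2, -34.1], [59.2, 16.3]] [42.6 -9.1 33. ]
60 110 221 [[60.7, -34.4], [97.6, 16.9]] [79.2 -8.7 32.8]
handle 165 [-71.7 -20.7  65.4] [[-78.4, -88.4, 59.1], [-67.3, 47.8, 69.4]]
side 566 z 33.19720817668181
-70 -20 167 [[-46.1, -35.7], [-20.7, 14.8]] [-33.2 -10.9  33.4]
25 60 164 [[31.9, -35.4], [59.7, 14.0]] [ 45.8 -11.4  33.2]
60 110 191 [[61.0, -35.6], [94.3, 14.2]] [ 77.5 -10.9  32.9]
delta mm [-650.7 -644.6  111.4] turn 0.999 tilt z [-0.001 -0.001 -1.   ]
```

```bash
python3 -m handwheel '[[-35,-35,0,0,0.5],[-70,-70,0,0,0.5],[-105,-105,0,0,0.5],[-140,-140,0,0,0.5],[-175,-175,0,0,0.5],[-210,-210,0,0,0.5],[-245,-245,0,0,0.5],[-280,-280,0,0,0.5]]' 30 && python3 -m handwheel '[[-35,-35,0,0.14,0.5],[-70,-70,0,0.28,0.5],[-105,-105,0,0.42,0.5],[-140,-140,0,0.56,0.5],[-175,-175,0,0.7,0.5],[-210,-210,0,0.84,0.5],[-245,-245,0,0.98,0.5],[-280,-280,0,1,0.5]]'; python3 -c "
from h import *
delta(t2w(-76,-20,120),YAW)"
```

```text
clock: 0.9
tcp_pos: [0.3657, 0.1764, 0.2312]
orientation: [0.0, 0.178, 0.984, 0.0]
wrist_force: [0.9, 0.0, 0.4]
finger_gap: 0.0426
grip_force: 0.0
clock: 1.7
tcp_pos: [0.53, -0.184, 0.2308]
orientation: [-0.0, 0.629, 0.777, 0.0]
wrist_force: [0.7, -0.1, -0.2]
finger_gap: 0.0428
grip_force: 0.0
delta mm [-118.7   30.9  110.8] turn -0.005 tilt z [-0.     0.001 -1.   ]
```

```bash
python3 -m handwheel '[[-40,10,35,0,0.5],[-80,20,70,0,0.5],[-119,31,100,0,0.5],[-119,31,100,0,0.5]]'; python3 -c "
from h import *
c=cam('wrist','w1.png');P=pts(c);q=w2t(P)
hsv=cv2.cvtColor(c['color'],cv2.COLOR_BGR2HSV)
d=(hsv[...,2]<50)&(c['z_map']>0)&(abs(q[...,0]+76)<30)&(abs(q[...,1])<110)&(q[...,2]>55)&(q[...,2]<75)
print(d.sum(),np.median(q[d],axis=0).round(1),np.percentile(q[d],[2,50,98],axis=0).round(1).tolist()) if d.sum() else None
o=(hsv[...,0]>5)&(hsv[...,0]<20)&(hsv[...,1]>170)&(abs(q[...,2]-32)<6)&(abs(q[...,0])<140)
print(o.sum(),np.percentile(q[o],[2,98],axis=0).round(1).tolist()) if o.sum() else None
delta(t2w(-76,-20,41),YAW)"
```

```text
clock: 2.1
tcp_pos: [0.5841, -0.2944, 0.125]
orientation: [-0.003, 0.629, 0.777, -0.001]
wrist_force: [-0.6, 0.1, -1.3]
finger_gap: 0.0428
grip_force: 0.0
1015 [-73.7 -46.3  65.1] [[-78.2, -82.9, 63.0], [-73.7, -46.3, 65.1], [-69.1, -18.1, 66.7]]
9789 [[-49.3, -32.3, 29.9], [95.3, 18.2, 32.6]]
delta mm [-0.7  1.2 85.1] turn -0.003 tilt z [-0.005  0.003 -1.   ]
```

View pics/w1.png

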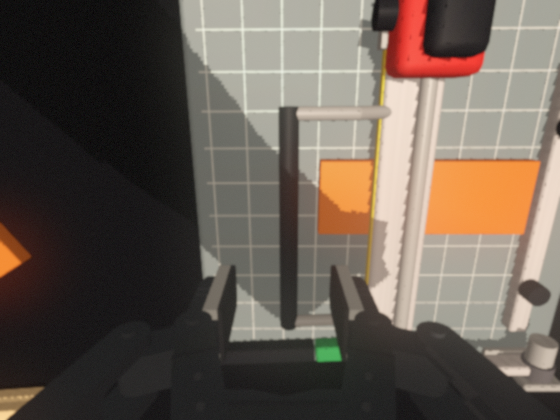

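The wrist view shows the rod (column 288) centred between the fingers, with the blank beyond it and the knife head well clear. I'll descend and grip.

```bash
python3 -m handwheel '[[0,1,30,0,0.5],[0,1,60,0,0.5],[0,1,84,0,0.5],[0,1,84,0,0.5],[0,1,84,0,0],[0,1,84,0,0],[0,1,84,0,0],[0,1,84,0,0]]' 30;  python3 -c "
from h import *
s=sensors.get_state();print(w2t(s['tcp_pos']),s['wrist_force'],s['finger_gap'])"
```

```text
clock: 2.95
tcp_pos: [0.5869, -0.292, 0.0499]
orientation: [0.001, 0.628, 0.778, 0.0]
wrist_force: [-3.0, 1.0, 6.2]
finger_gap: 0.0105
grip_force: 29.8
[-73.69714149 -18.84369253  49.86004804] [-2.96633138  0.99091796  6.21357137] 0.010538722881303877
```

```bash
python3 -m handwheel '[[0,0,0,0,0],[0,0,0,0,0],[0,0,0,0,0]]' 30; python3 -c "
from h import *
c=cam('wrist');c=cam('side','s1.png');cv2.imwrite('pics/s1c.png',cv2.resize(c['color'][130:310,270:470],None,fx=3,fy=3,interpolation=cv2.INTER_CUBIC))
s=sensors.get_state();print(w2t(s['tcp_pos']),s['wrist_force'],s['joint_pos'],s['tau'])"
```

```text
clock: 3.25
tcp_pos: [0.5869, -0.292, 0.0498]
orientation: [0.001, 0.628, 0.778, 0.0]
wrist_force: [-2.4, 0.7, 6.6]
finger_gap: 0.0107
grip_force: 29.8
[-73.68719504 -18.84315553  49.84633686] [-3.17564585  0.89633503  7.08351905] [-5.84048291e-01  5.65199801e-01 -2.18105795e-02  9.81097579e-01
 -5.89173081e-05  7.73805198e-01] [ 2.07250882e-01 -5.48615420e+01  2.65466058e+01 -1.37986343e+00
  2.20792014e-01 -4.67949867e-04]
```

View pics/s1c.png

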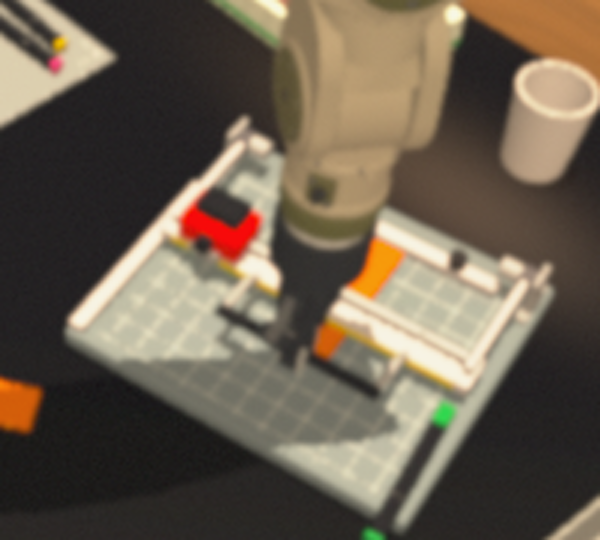

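```bash
python3 -m handwheel '[[0,0,0,0,0.3],[0,0,0,0,0.3],[0,-1,4,0,0.3],[0,-1,6,0,0.3],[0,-1,6,0,0],[0,-1,6,0,0],[0,-1,6,0,0],[0,-1,6,0,0]]' 40; python3 -m handwheel '[[0,1,-10,0,0],[0,2,-19,0,0],[0,4,-28,0,0],[0,6,-38,0,0],[0,9,-47,0,0],[0,12,-56,0,0],[0,15,-65,0,0],[0,19,-74,0,0]]';python3 -m handwheel '[[0,4,-8,0,0],[0,9,-17,0,0],[0,11,-20,0,0],[0,11,-20,0,0],[0,11,-20,0,0]]'
```

```text
clock: 4.15
tcp_pos: [0.5866, -0.2911, 0.0407]
orientation: [0.0, 0.628, 0.779, 0.001]
wrist_force: [6.0, 2.1, -3.4]
finger_gap: 0.0108
grip_force: 38.9
clock: 4.95
tcp_pos: [0.6037, -0.2873, 0.1132]
orientation: [-0.001, 0.628, 0.778, 0.0]
wrist_force: [5.5, -2.4, -14.8]
finger_gap: 0.0103
grip_force: 38.8
clock: 5.45
tcp_pos: [0.6141, -0.2851, 0.1336]
orientation: [-0.001, 0.628, 0.778, 0.0]
wrist_force: [5.1, -2.5, -19.3]
finger_gap: 0.01
grip_force: 39.5
```

```bash
python3 -m handwheel '[[0,0,0,0,0.3],[0,0,0,0,0.3],[0,0,0,0,0.4],[0,0,-20,0,0.4],[0,0,-50,0,0.4],[0,0,-80,0,0.4],[0,0,-80,0,0.4]]'; python3 -c "
from h import *
c=cam('wrist');q=w2t(pts(c));hsv=cv2.cvtColor(c['color'],cv2.COLOR_BGR2HSV)
c=cam('side','s2.png');q=w2t(pts(c));hsv=cv2.cvtColor(c['color'],cv2.COLOR_BGR2HSV)
d=(hsv[...,2]<50)&(abs(q[...,0]+48)<40)&(abs(q[...,1]+20)<80)&(q[...,2]>80)&(q[...,2]<165)
print(d.sum(),np.percentile(q[d],[2,50,98],axis=0).round(1).tolist())
s=sensors.get_state();print(s['joint_pos'],w2t(s['tcp_pos']))
cv2.imwrite('pics/s2c.png',cv2.resize(c['color'][100:320,250:480],None,fx=2.6,fy=2.6,interpolation=cv2.INTER_CUBIC))
"
```

```text
clock: 6.15
tcp_pos: [0.6168, -0.2868, 0.2226]
orientation: [0.005, 0.628, 0.778, 0.001]
wrist_force: [-0.0, -0.4, 0.5]
finger_gap: 0.0339
grip_force: 0.0
13 [[-52.6, -88.6, 153.1], [-50.4, -75.8, 154.9], [-48.8, -64.1, 159.5]]
[-5.53218557e-01  5.23517753e-01  3.31198745e-01  1.37388618e+00
  7.18353580e-05  8.04615992e-01] [-44.57582703 -18.93565452 217.86470474]
```

View pics/s2c.png

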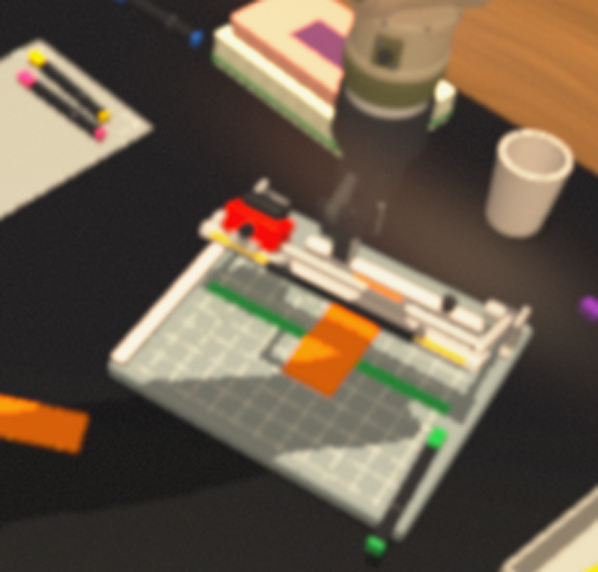

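The bar stands open, the rod is over the blank's front end, and the markers haven't moved. To reach in I need the tool leaning along the trimmer's x. I'll move to bearing 12° and see how the controller behaves at the reach limit.

```bash
python3 -c "
from h import *
delta([.68,.1475,.27],YAW+np.pi/2)"
```

```text
delta mm [409.8 155.  -52.9] turn 1.57 tilt z [ 0.004 -0.002 -1.   ]
```

```bash
python3 -m handwheel '[[10,5,-48,0,0.4],[55,20,-53,-0.14,0.4],[100,38,-53,-0.28,0.4],[145,55,-53,-0.42,0.4],[190,72,-53,-0.56,0.4],[235,90,-53,-0.7,0.4],[280,107,-53,-0.84,0.4],[320,122,-53,-0.98,0.4]]'; python3 -c "
from h import *
delta([.68,.1475,.27],YAW+np.pi/2)"
```

```text
clock: 7.05
tcp_pos: [0.6656, 0.0555, 0.2674]
orientation: [-0.001, 0.185, 0.983, 0.0]
wrist_force: [0.3, -0.1, -0.0]
finger_gap: 0.0342
grip_force: 0.0
delta mm [20.  90.9 -2.5] turn -0.585 tilt z [-0.001  0.    -1.   ]
```

```bash
python3 -m handwheel '[[10,45,0,-0.14,0.4],[20,91,0,-0.28,0.4],[20,91,0,-0.42,0.4],[20,91,0,-0.585,0.4],[20,91,0,-0.585,0.4]]'; python3 -m handwheel '[[-45,0,0,0,0.4],[-90,0,0,0,0.4],[-130,0,0,0,0.4],[-170,0,0,0,0.4],[-200,0,0,0,0.4],[-200,0,0,0,0.4]]';python3 -c "
from h import *
delta([.68,.1475,.27],YAW+np.pi/2);print(sensors.get_state()['joint_pos'])"
```

```text
clock: 7.55
tcp_pos: [0.6806, 0.1458, 0.2671]
orientation: [-0.001, -0.105, 0.995, 0.0]
wrist_force: [-0.1, -0.3, -0.3]
finger_gap: 0.0342
grip_force: 0.0
clock: 8.15
tcp_pos: [0.823, 0.1741, 0.2356]
orientation: [0.024, -0.102, 0.994, 0.002]
wrist_force: [-0.8, -1.0, 0.3]
finger_gap: 0.0342
grip_force: 0.0
delta mm [143.6   3.  -41.4] turn -0.009 tilt z [ 0.048  0.009 -0.999]
[ 0.11198921  0.99658881  1.26169206  1.78751434  0.0033697  -0.09260917]
```

```bash
python3 -m handwheel '[[-50,0,0,0,0.4],[-100,0,0,0,0.4],[-150,0,0,0,0.4],[-200,0,0,0,0.4],[-250,0,0,0,0.4],[-300,0,0,0,0.4],[-300,0,0,0,0.4],[-300,0,0,0,0.4]]';python3 -c "
from h import *
delta([.68,.1475,.27],YAW+np.pi/2);print(sensors.get_state()['joint_pos'])"
```

```text
clock: 8.95
tcp_pos: [0.8803, 0.1864, 0.17]
orientation: [0.053, -0.103, 0.993, 0.004]
wrist_force: [-0.7, 0.7, -1.1]
finger_gap: 0.0339
grip_force: 0.0
delta mm [ 192.2    2.8 -121.2] turn -0.007 tilt z [ 0.105  0.019 -0.994]
[ 0.11747305  1.07863839  1.26357822  1.64917562  0.00650825 -0.08934308]
```

```bash
python3 -m handwheel '[[0,0,0,0,0.4],[0,0,0,0,0.4]]';python3 -m handwheel '[[30,0,-30,0,0.4],[60,0,-60,0,0.4],[60,0,-60,0,0.4]]';python3 -c "
from h import *
delta([.68,.1475,.27],YAW+np.pi/2);print(sensors.get_state()['joint_pos'])"
```

```text
clock: 9.15
tcp_pos: [0.8803, 0.1864, 0.171]
orientation: [0.054, -0.103, 0.993, 0.004]
wrist_force: [-0.1, -0.7, -0.4]
finger_gap: 0.0343
grip_force: 0.0
clock: 9.45
tcp_pos: [0.8101, 0.1725, 0.2281]
orientation: [0.052, -0.103, 0.993, 0.004]
wrist_force: [0.6, 0.9, 1.4]
finger_gap: 0.0342
grip_force: 0.0
delta mm [127.4   2.2 -55.6] turn -0.006 tilt z [ 0.103  0.019 -0.994]
[ 0.11045364  0.79755497  0.83528548  1.50382445  0.00724982 -0.09664494]
```

Commanded poses become the reached ones, so lean gained at the reach limit stays. I'll build it up with a few more pushes, keeping height.

```bash
for i in 1 2; do python3 -m handwheel '[[-50,0,0,0,0.4],[-100,0,0,0,0.4],[-150,0,0,0,0.4],[-200,0,0,0,0.4],[-250,0,0,0,0.4],[-300,0,0,0,0.4],[-350,0,0,0,0.4],[-400,0,0,0,0.4]]'; done;python3 -c "
from h import *
delta([.68,.1475,.27],YAW+np.pi/2);print(sensors.get_state()['joint_pos'])"
```

```text
clock: 10.25
tcp_pos: [0.905, 0.1914, 0.1762]
orientation: [0.083, -0.103, 0.991, 0.006]
wrist_force: [-0.3, -0.5, -0.1]
finger_gap: 0.0344
grip_force: 0.0
clock: 11.05
tcp_pos: [0.947, 0.1999, 0.137]
orientation: [0.112, -0.103, 0.988, 0.008]
wrist_force: [-1.2, 0.8, -0.7]
finger_gap: 0.0345
grip_force: 0.0
delta mm [ 235.7    2.5 -190.1] turn -0.007 tilt z [ 0.219  0.039 -0.975]
[ 0.12141642  1.12745877  1.26467327  1.48411542  0.0125803  -0.08435661]
```

```bash
for i in 1 2; do python3 -m handwheel '[[-43,0,-22,0,0.4],[-86,0,-44,0,0.4],[-129,0,-66,0,0.4],[-172,0,-88,0,0.4],[-215,0,-110,0,0.4],[-258,0,-132,0,0.4],[-301,0,-154,0,0.4],[-344,0,-176,0,0.4]]'; done;python3 -c "
from h import *
delta([.68,.1475,.27],YAW+np.pi/2);print(sensors.get_state()['joint_pos'])"
```

```text
clock: 11.85
tcp_pos: [0.9451, 0.2, 0.2054]
orientation: [0.14, -0.102, 0.985, 0.01]
wrist_force: [0.6, -0.0, -0.1]
finger_gap: 0.034
grip_force: 0.0
clock: 12.65
tcp_pos: [0.9401, 0.1996, 0.2705]
orientation: [0.169, -0.102, 0.98, 0.013]
wrist_force: [-0.2, -1.0, -0.1]
finger_gap: 0.0339
grip_force: 0.0
delta mm [250.2   2.1 -88. ] turn -0.008 tilt z [ 0.328  0.059 -0.943]
[ 0.11970973  0.98498757  1.2637152   1.5099137   0.01953531 -0.08408656]
```

```bash
for i in 1 2 3 4; do python3 -m handwheel '[[-48,0,-4,0,0.4],[-96,0,-8,0,0.4],[-144,0,-12,0,0.4],[-192,0,-16,0,0.4],[-240,0,-20,0,0.4],[-288,0,-24,0,0.4],[-336,0,-28,0,0.4],[-384,0,-32,0,0.4]]'|grep -E "tcp|ori"; done;python3 -c "
from h import *
delta([.68,.1475,.27],YAW+np.pi/2);print(sensors.get_state()['joint_pos'])"
```

```text
tcp_pos: [0.9709, 0.206, 0.2672]
orientation: [0.198, -0.101, 0.975, 0.015]
tcp_pos: [0.9945, 0.2111, 0.2776]
orientation: [0.227, -0.101, 0.969, 0.017]
tcp_pos: [1.0124, 0.2152, 0.2989]
orientation: [0.256, -0.1, 0.961, 0.019]
tcp_pos: [1.0252, 0.2183, 0.3292]
orientation: [0.285, -0.099, 0.953, 0.022]
delta mm [ 327.3    1.1 -143.3] turn -0.011 tilt z [ 0.538  0.098 -0.837]
[ 0.12482765  0.97004237  1.26378559  1.28613234  0.02986999 -0.07362803]
```

```bash
python3 -m handwheel '[[-48,0,-2,0,0.6],[-96,0,-4,0,0.8],[-144,0,-6,0,1],[-192,0,-8,0,1],[-240,0,-10,0,1],[-288,0,-14,0,1],[-336,0,-16,0,1],[-384,0,-18,0,1]]'|grep -E "tcp|ori"; python3 -c "
from h import *
print('via');delta([.55,.05,.27]);print('A');delta(t2w(-170,-10,190),YAW+np.pi/2)
s=sensors.get_state();Rm=R.from_quat(s['orientation'],scalar_first=True).as_matrix()
print(Rm.round(3), 'in trimmer', (R.from_euler('z',-YAW).as_matrix()@Rm).round(3))"
```

```text
tcp_pos: [1.0369, 0.2212, 0.3601]
orientation: [0.313, -0.098, 0.944, 0.024]
via
delta mm [ 465.   -68.5 -231.5] turn 0.0 tilt z [ 0.586  0.107 -0.803]
A
delta mm [ 619.4 -401.9 -239.6] turn -0.012 tilt z [ 0.586  0.107 -0.803]
[[-0.785 -0.201  0.586]
 [-0.171  0.98   0.107]
 [-0.596 -0.016 -0.803]] in trimmer [[-0.803  0.012  0.596]
 [-0.     1.    -0.02 ]
 [-0.596 -0.016 -0.803]]
```

```bash
python3 -m handwheel '[[42,-6,-21,0,1],[84,-12,-42,0,1],[126,-18,-63,0,1],[168,-24,-84,0,1],[210,-30,-105,0,1],[252,-40,-126,0,1],[294,-60,-147,0,1],[330,-90,-165,0,1]]'|grep -E "tcp|ori|force"; python3 -m handwheel '[[40,-30,-20,0,1],[80,-55,-40,0,1],[110,-85,-50,0,1],[140,-120,-55,0,1],[170,-155,-60,0,1],[200,-190,-62,0,1],[230,-225,-64,0,1],[260,-260,-68,0,1]]'|grep -E "tcp|ori|force"; python3 -c "
from h import *
print('A');delta(t2w(-170,-10,190),YAW+np.pi/2)
s=sensors.get_state();print(s['joint_pos'])"
```

```text
tcp_pos: [0.7363, 0.0907, 0.3049]
orientation: [0.313, -0.099, 0.944, 0.024]
wrist_force: [-0.4, -0.1, 0.2]
grip_force: 0.0
tcp_pos: [0.5463, -0.2173, 0.209]
orientation: [0.314, -0.099, 0.944, 0.023]
wrist_force: [1.2, -0.3, -0.9]
grip_force: 0.0
A
delta mm [ 69.7 -73.2 -26.5] turn -0.012 tilt z [ 0.588  0.106 -0.802]
[-0.77293773  0.01468111 -0.5517571   0.59619054  0.50750488 -0.87362504]
```

```bash
python3 -m handwheel '[[35,-25,-14,0,1],[70,-60,-27,0,1],[70,-73,-27,0,1],[70,-73,-27,-0.01,1],[70,-73,-27,-0.01,1]]'|grep -E "tcp|ori|force"; python3 -c "
from h import *
c=cam('wrist','w2.png');q=w2t(pts(c));hsv=cv2.cvtColor(c['color'],cv2.COLOR_BGR2HSV)
o=(hsv[...,0]>5)&(hsv[...,0]<20)&(hsv[...,1]>170)&(abs(q[...,2]-32)<6)&(abs(q[...,0])<140)
print(o.sum(),np.percentile(q[o],[2,50,98],axis=0).round(1).tolist()) if o.sum() else None
delta(t2w(-130,-10,100),YAW+np.pi/2);delta(t2w(-40,-10,29),YAW+np.pi/2)"
```

```text
tcp_pos: [0.4916, -0.3019, 0.1904]
orientation: [0.313, -0.103, 0.944, 0.022]
wrist_force: [-0.8, 0.4, 0.4]
grip_force: 0.0
2291 [[-51.8, -31.0, 29.2], [-8.6, -5.9, 31.4], [70.6, 15.9, 32.4]]
delta mm [22.9 -0.4 95.5] turn -0.002 tilt z [ 0.587  0.108 -0.803]
delta mm [ -7.    1.3 206.2] turn -0.002 tilt z [ 0.587  0.108 -0.803]
```

View pics/w2.png

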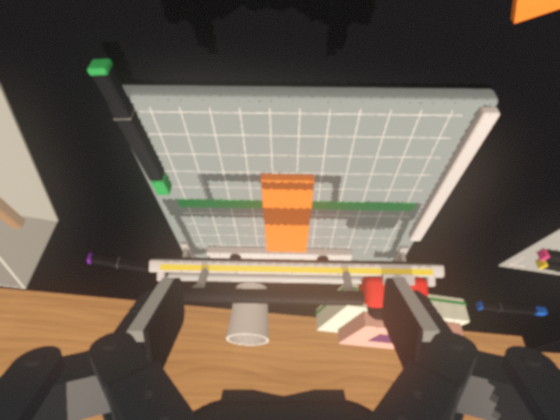

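The wrist view shows the blank's front end at about (288,180), centred between the open fingers. The handle is higher up, and the path straight along the tool axis is clear.

```bash
python3 -m handwheel '[[-2,1,45,0,1],[-5,1,90,0,1],[-9,1,130,0,1],[-9,1,165,0,1],[-9,1,185,0,1],[-9,1,198,0,1],[-9,1,203,0,1],[-9,1,203,0,1]]'; python3 -c "
from h import *
print(w2t(sensors.get_state()['tcp_pos']))
c=cam('wrist','w3.png')
delta(t2w(-38,-10,30),YAW+np.pi/2)"
```

```text
clock: 19.6
tcp_pos: [0.6175, -0.277, 0.0326]
orientation: [0.313, -0.104, 0.944, 0.023]
wrist_force: [-0.2, 0.2, 0.1]
finger_gap: 0.0857
grip_force: 0.0
[-40.53117567 -10.60966971  32.58608296]
delta mm [-0.4  1.3  4.2] turn -0.003 tilt z [ 0.587  0.107 -0.803]
```

View pics/w3.png

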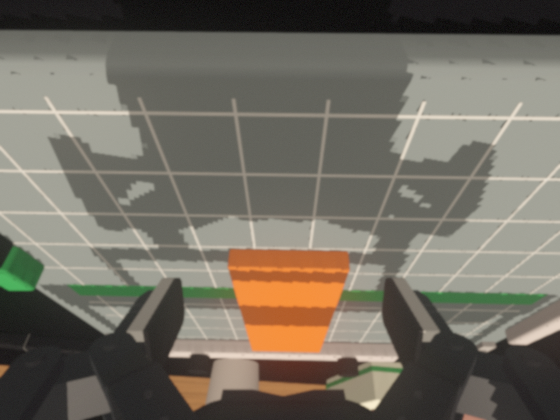

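The blank's front end is at about (289,255), midway between the open fingers. I'll go in 3 mm more and close.

```bash
python3 -m handwheel '[[-1,1,3,0,1],[-1,1,3,0,1],[-1,1,3,0,0.4],[-1,1,3,0,0.4],[-1,1,3,0,0.4],[-1,1,3,0,0.4],[-1,1,3,0,0.4],[-1,1,3,0,0.4]]' 40; python3 -c "
from h import *
print(w2t(sensors.get_state()['tcp_pos']))"
```

```text
clock: 20.45
tcp_pos: [0.6196, -0.2769, 0.0316]
orientation: [0.314, -0.103, 0.944, 0.022]
wrist_force: [-3.8, 1.6, 5.2]
finger_gap: 0.0493
grip_force: 40.2
[-38.48581509 -10.96653859  31.56240127]
```

```bash
python3 -m handwheel '[[5,0,-5,0,0.4],[14,0,-12,0,0.4],[26,0,-20,0,0.4],[38,0,-29,0,0.4],[50,0,-38,0,0.4],[62,0,-47,0,0.4],[79,0,-60,0,0.4],[96,0,-73,0,0.4]]'; python3 -m handwheel '[[3,0,-2,0,0.4],[3,0,-2,0,0.4]]'; python3 -c "
from h import *
print(w2t(sensors.get_state()['tcp_pos']))
for n in ['side','scene']:
    c=cam(n,n+'_s.png');q=w2t(pts(c));hsv=cv2.cvtColor(c['color'],cv2.COLOR_BGR2HSV)
    o=(hsv[...,0]>5)&(hsv[...,0]<20)&(hsv[...,1]>170)&(abs(q[...,2]-34)<15)&(abs(q[...,0]+90)<150)&(abs(q[...,1]+10)<50)
    print(o.sum(),np.percentile(q[o],[2,50,98],axis=0).round(1).tolist())
"
```

```text
clock: 21.25
tcp_pos: [0.4995, -0.3016, 0.0316]
orientation: [0.313, -0.103, 0.944, 0.022]
wrist_force: [0.9, -0.3, -0.0]
finger_gap: 0.0489
grip_force: 41.7
clock: 21.45
tcp_pos: [0.4965, -0.3027, 0.0312]
orientation: [0.313, -0.102, 0.944, 0.022]
wrist_force: [-0.6, 0.2, 0.3]
finger_gap: 0.0489
grip_force: 42.0
[-164.27359519  -10.06036018   31.24076082]
851 [[-147.8, -36.6, 28.5], [-91.2, -13.1, 33.7], [-33.3, 13.4, 38.3]]
339 [[-164.4, -35.7, 24.8], [-116.4, -12.3, 32.9], [-26.1, 14.9, 36.5]]
```

```bash
python3 -m handwheel '[[10,0,-10,0,0.4],[20,0,-18,0,0.4],[30,0,-26,0,0.4],[38,0,-33,0,0.4],[38,0,-33,0,0.4]]'; python3 -m handwheel '[[-9,0,-12,0,0.4],[-18,0,-24,0,0.4],[-30,0,-40,0,0.4],[-42,0,-56,0,0.4],[-54,0,-72,0,0.4],[-66,0,-88,0,0.4],[-66,0,-88,0,0.4]]'; python3 -c "
from h import *
delta([.517,.1985,.14],YAW+np.pi/2); print(sensors.get_state()['joint_pos'])
t=sensors.get_state()['tcp_pos'];t0=w2t(t)
for n in ['side','scene']:
    c=cam(n,n+'_l.png');q=w2t(pts(c))-t0;hsv=cv2.cvtColor(c['color'],cv2.COLOR_BGR2HSV)
    o=(hsv[...,0]>5)&(hsv[...,0]<20)&(hsv[...,1]>170)&(abs(q[...,2])<50)&(abs(q[...,0]-50)<110)&(abs(q[...,1])<50)
    a=q[o];a=a[(abs(a[:,1])<22)];k=np.polyfit(a[:,0],a[:,2],1)
    print(len(a),np.percentile(a,[2,50,98],axis=0).round(1).tolist(),'pitch',k)
"
```

```text
clock: 22.05
tcp_pos: [0.4483, -0.3128, 0.0354]
orientation: [0.313, -0.103, 0.944, 0.022]
wrist_force: [0.6, -0.4, -0.1]
finger_gap: 0.0489
grip_force: 41.2
clock: 22.75
tcp_pos: [0.4504, -0.3117, 0.1484]
orientation: [0.314, -0.104, 0.943, 0.02]
wrist_force: [-0.1, -1.3, 0.1]
finger_gap: 0.0485
grip_force: 42.1
delta mm [-140.8  485.1   98.7] turn -0.003 tilt z [ 0.589  0.103 -0.802]
[-1.08052201  0.09977472 -0.60571043  0.63709537  0.60428216 -1.22905273]
686 [[20.6, -20.9, -23.5], [75.1, -1.1, -13.1], [134.0, 20.5, -2.6]] pitch [-0.166427   -0.36953325]
556 [[-9.4, -20.8, -27.5], [59.5, 0.5, -13.8], [123.1, 20.7, -0.4]] pitch [-0.18983029 -2.84957629]
```

```bash
python3 -m handwheel '[[-6,20,4,0,0.4],[-14,50,10,0,0.4],[-25,85,17,0,0.4],[-35,120,24,0,0.4],[-45,155,31,0,0.4],[-55,190,38,0,0.4],[-65,225,45,0,0.4],[-75,260,52,0,0.4]]'; python3 -m handwheel '[[-10,35,7,0,0.4],[-20,70,14,0,0.4],[-30,105,21,0,0.4],[-40,140,28,0,0.4],[-50,175,35,0,0.4],[-60,205,42,0,0.4],[-66,225,47,0,0.4],[-66,225,47,0,0.4]]'; python3 -c "
from h import *
t=sensors.get_state()['tcp_pos'];t0=w2t(t)
for n in ['side','scene']:
    c=cam(n,n+'_m.png');P=pts(c);q=w2t(P)-t0;hsv=cv2.cvtColor(c['color'],cv2.COLOR_BGR2HSV)
    o=(hsv[...,0]>5)&(hsv[...,0]<20)&(hsv[...,1]>170)&(abs(q[...,2])<50)&(abs(q[...,0]-50)<110)&(abs(q[...,1])<50)
    a=q[o];a=a[(abs(a[:,1])<22)];k=np.polyfit(a[:,0],a[:,2],1)
    print(len(a),np.percentile(a,[2,50,98],axis=0).round(1).tolist(),'pitch',k,P[o].min(0),P[o].max(0))
delta([.517,.1985,.04],YAW+np.pi/2)
"
```

```text
clock: 23.65
tcp_pos: [0.4829, -0.0351, 0.1411]
orientation: [0.312, -0.102, 0.944, 0.023]
wrist_force: [0.6, -1.2, -0.7]
finger_gap: 0.0484
grip_force: 41.4
clock: 24.45
tcp_pos: [0.5154, 0.2026, 0.1375]
orientation: [0.312, -0.105, 0.944, 0.023]
wrist_force: [-0.2, 0.6, 0.3]
finger_gap: 0.0483
grip_force: 41.5
315 [[-14.0, -21.0, -32.4], [75.5, -0.9, -18.3], [130.6, 21.0, -2.2]] pitch [-0.20423632 -3.07259904] [0.47154029 0.14670533 0.09807228] [0.65116423 0.26009911 0.18373392]
61 [[-14.0, -20.4, -43.0], [128.2, 1.6, -32.0], [132.9, 21.6, 1.7]] pitch [-0.26083224 -2.85592289] [0.49782384 0.17264368 0.09297516] [0.65026464 0.25479902 0.15132403]
delta mm [56.4  0.1 79.4] turn -0.002 tilt z [ 0.584  0.107 -0.805]
```

```bash
python3 -m handwheel '[[9,0,12,0,0.4],[20,0,27,0,0.4],[32,0,42,0,0.4],[42,0,56,0,0.4],[48,0,64,0,0.4],[51,0,68,0,0.4],[51,0,68,0,0.4]]'; python3 -m handwheel '[[3,0,4,0,0.4],[6,0,8,0,0.4],[9,0,12,0,0.4],[12,0,16,0,0.4],[15,0,20,0,0.4],[18,0,24,0,0.4],[18,0,24,0,0.4]]'; python3 -c "
from h import *
t=sensors.get_state()['tcp_pos'];t0=w2t(t)
for n in ['side']:
    c=cam(n,n+'_n.png');P=pts(c);q=w2t(P)-t0;hsv=cv2.cvtColor(c['color'],cv2.COLOR_BGR2HSV)
    o=(hsv[...,0]>5)&(hsv[...,0]<20)&(hsv[...,1]>170)&(abs(q[...,2])<50)&(abs(q[...,0]-50)<110)&(abs(q[...,1])<50)
    a=q[o];a=a[(abs(a[:,1])<22)];k=np.polyfit(a[:,0],a[:,2],1)
    print(len(a),np.percentile(a,[2,50,98],axis=0).round(1).tolist(),'pitch',k)
delta(t-np.array([0,0,.008]))
"
```

```text
clock: 25.25
tcp_pos: [0.5153, 0.1968, 0.053]
orientation: [0.312, -0.102, 0.944, 0.022]
wrist_force: [-0.1, 0.1, 0.1]
finger_gap: 0.0481
grip_force: 41.2
clock: 25.95
tcp_pos: [0.5189, 0.1988, 0.0251]
orientation: [0.311, -0.103, 0.945, 0.022]
wrist_force: [0.6, -0.5, 0.6]
finger_gap: 0.0483
grip_force: 43.9
360 [[21.3, -21.4, -15.6], [75.3, -1.5, -7.0], [131.6, 21.0, 0.0]] pitch [-0.08471872 -0.70106705]
delta mm [4.9 0.2 6.6] turn 0.0 tilt z [ 0.583  0.105 -0.806]
```

```bash
python3 -m handwheel '[[2,0,2,0,0.4],[3,0,4,0,0.4],[5,0,6,0,0.4],[6,0,8,0,0.4],[7,0,9,0,0.4],[8,0,10,0,0.4],[8,0,10,0,0.4]]'; python3 -c "
from h import *
t=sensors.get_state()['tcp_pos'];t0=w2t(t)
c=cam('side','side_o.png');P=pts(c);q=w2t(P)-t0;hsv=cv2.cvtColor(c['color'],cv2.COLOR_BGR2HSV)
o=(hsv[...,0]>5)&(hsv[...,0]<20)&(hsv[...,1]>170)&(abs(q[...,2])<50)&(abs(q[...,0]-50)<110)&(abs(q[...,1])<50)
a=q[o];a=a[(abs(a[:,1])<22)];k=np.polyfit(a[:,0],a[:,2],1)
print(len(a),np.percentile(a,[2,50,98],axis=0).round(1).tolist(),'pitch',k,P[o][:,2].mean())
"
```

```text
clock: 26.7
tcp_pos: [0.5217, 0.2, 0.0145]
orientation: [0.309, -0.103, 0.945, 0.021]
wrist_force: [-0.9, -0.1, -0.4]
finger_gap: 0.0481
grip_force: 45.2
385 [[20.4, -21.0, -5.1], [74.7, -0.9, -0.3], [130.6, 20.7, 4.4]] pitch [-0.01696295  0.96302951] 0.013891136699851064
```

```bash
python3 -m handwheel '[[1,0,1,0,0.4],[1,0,2,0,0.4],[1,0,2,0,0.4]]' && python3 -m handwheel '[[0,0,0,0,0.62],[0,0,0,0,0.7],[0,0,0,0,0.8],[0,0,0,0,0.9],[0,0,0,0,0.95],[0,0,0,0,0.95]]' && python3 -m handwheel '[[0,0,-15,0,0.95],[0,0,-40,0,0.95],[0,0,-80,0,0.95],[0,0,-120,0,0.95],[0,0,-160,0,0.95],[0,0,-160,0,0.95]]'; python3 -c "
from h import *
M=np.array([.6195,.2101]);m=np.deg2rad(-1.63)
for n in ['side','scene']:
    c=cam(n,n+'_f.png');P=pts(c);hsv=cv2.cvtColor(c['color'],cv2.COLOR_BGR2HSV)
    d=P[...,:2]-M;X=d[...,0]*np.cos(m)+d[...,1]*np.sin(m);Y=-d[...,0]*np.sin(m)+d[...,1]*np.cos(m)
    o=(hsv[...,0]>5)&(hsv[...,0]<20)&(hsv[...,1]>170)&(abs(X)<.16)&(abs(Y)<.12)&(P[...,2]<.05)
    A=np.c_[P[o][:,:2],np.ones(o.sum())];k=np.linalg.lstsq(A,P[o][:,2],rcond=None)[0]
    print(o.sum(),np.percentile(X[o],[1,99]),np.percentile(Y[o],[1,99]),'z',P[o][:,2].mean(),'slopes',k)
    q=w2t(P);b=(hsv[...,2]<50)&(abs(q[...,0]+48)<25)&(abs(q[...,1]+20)<80)&(q[...,2]>80)&(q[...,2]<170)
    print('handle',b.sum(),np.percentile(q[b],[5,50,95],axis=0).round(1).tolist() if b.sum() else 0)
print(sensors.get_state()['tcp_pos'])
a=cv2.imread('pics/scene_f.png');cv2.imwrite('pics/scene_fc.png',cv2.resize(a[150:330,120:440],None,fx=2.4,fy=2.4,interpolation=cv2.INTER_CUBIC))
"
```

```text
clock: 27.05
tcp_pos: [0.5225, 0.2001, 0.0125]
orientation: [0.309, -0.103, 0.945, 0.021]
wrist_force: [0.8, 0.1, 0.1]
finger_gap: 0.0485
grip_force: 45.5
clock: 27.65
tcp_pos: [0.5225, 0.2001, 0.0126]
orientation: [0.309, -0.103, 0.945, 0.021]
wrist_force: [-0.1, -0.3, -0.8]
finger_gap: 0.0812
grip_force: 0.0
clock: 28.25
tcp_pos: [0.4297, 0.184, 0.147]
orientation: [0.313, -0.103, 0.944, 0.022]
wrist_force: [0.5, 0.6, 0.7]
finger_gap: 0.0813
grip_force: 0.0
626 [-0.111115    0.03322917] [-0.04024982  0.03585891] z 0.012300141821639899 slopes [-0.0031978   0.01634554  0.01074452]
handle 0 0
895 [-0.10872027  0.03943367] [-0.03759728  0.04122378] z 0.011843748680685464 slopes [-0.01441548  0.03000685  0.01391922]
handle 219 [[-49.6, -84.7, 147.9], [-43.2, -22.7, 154.7], [-39.6, 47.3, 158.5]]
[0.43053488 0.18388992 0.14369281]
```

View pics/scene_fc.png

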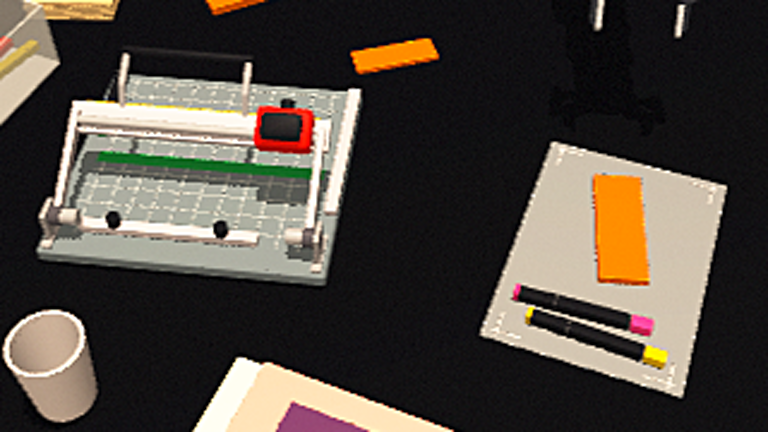

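The crop shows the blank flat on the mat at about (620,230), clear of both markers. The bar stands open, with its handle at about (185,55), and the gripper is clear.

```bash
python3 -c "
from h import *
print(workorder.hand_in())"
```

```text
the job is handed in; nothing more can be done
None
```

The job is handed in at about 28 s of the 72 s: the last pictures show the bar open, the blank flat and wholly on the mat and the two mat markers in place; I did not recheck the green marker after the slide, and the hand-in gave no verdict.

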